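# Load the specimen carrier beside the microscope

### The arm

A 7-joint arm with a two-finger parallel gripper is mounted at the origin on the work surface. World frame = base frame: x ahead of the robot, y to its left, z up, the work surface at z = 0. Lengths are in m, angles in degrees, forces in N, time in s.
With the tool pointing down it reaches from about 0.425 to 0.925 m from the base axis. Payload 6.8 kg.
Tool frame: the origin (TCP) lies on the centre line of the jaws, within the pads' length; the fingertips stand 25 mm ahead of it and the grasp point (between the pads) lies 6 mm ahead of it (tcp_to_tips is the z of the fingertips in the tool frame, in m); z points along the fingers, x is the direction in which the jaws open and shut, and the axes are right-handed (so a half turn about z gives the same grasp; the last joint's range is limited). The gripper opens to 85 mm and grips with 20 to 120 N. Pads are 22 mm wide; open, the fingers measure 114 mm over their backs; the gripper's body (76 mm by 85 mm) begins 54 mm behind the grasp point. The pads swing forward as they close: fully open they stand 13 mm farther back than shut.
Start: joints at [-74.949, 27.33, 1.283, 89.118, -0.659, 63.558, -4.761], TCP at [0.245, 0.629, 0.256] pointing down, gripper open.
Joint ranges: [-169.35, 169.35], [-19.33, 120.38], [-80.79, 83.38], [13.8, 139.57], [-78.32, 258.32], [9.67, 109.79], [-169.56, 169.56]. Speed limits (degrees/s): [136.94, 136.94, 180, 180, 180, 180, 180].

### API

Orientations are given as [roll, pitch, yaw] about the fixed x, y, z axes, in that order (R = Rz(yaw) Ry(pitch) Rx(roll)).
In Python, from cell import * gives the robot as it stands. The module is installed in compiled form; this text tells all that it offers. Calls block until the motion is done:
- movep(position, orientation): joint-space move of the TCP to a pose.
- servo_line(position, max_speed=0.15, orientation=None, f_stop=None): straight line of the TCP; orientation=None keeps the orientation; max_speed is the mean speed in m/s. With f_stop (N) it stops when the force on the tool has changed by that much, and returns True; else False.
- set_joints(angles): joint-space move.
- command_gripper(opening): finger opening in m; the grip force is fixed at half the most; returns when the fingers have stopped.
- wait(seconds).
- ik(position, orientation): joint angles nearest the present ones, or None.
- sense(): the state.
- grab_frame(name): name is "side" or "top" or "wrist"; returns the picture (480x640x3 uint8, red, green, blue); there is no depth.
- camera_params(name): a dict with "fx", "fy", "cx", "cy" (pixels), "camera_from_world" (4x4, takes a point from world to camera coordinates). Camera axes: x right, y up, looking along -z (the intrinsics and any distortion apply to the point x, -y, -z); pixel columns grow to the right and rows downward; lengths in m; the calibration is good to about 2 mm. A picture is of the moment at which its call begins: read the wrist's pose just before it. camera_params takes no time and is no camera call; for the wrist camera it gives the pose at the moment of the call.
A pose or a line that the arm cannot do raises PlanningError and nothing moves.
- finish_job(): hands the job in, once; it reports no verdict.
The state is a dict: "clock": time; "joint_pos": joint angles; "qvel": joint speeds; "effort": joint torques, N m; "tcp_pos": TCP position; "orientation": TCP orientation; "force": force on the tool from outside, world axes, zero at the start; "torque": the same for the moment, N m; "width": finger opening in m.
Only numpy, scipy, OpenCV 4.12 (cv2) and the standard library are available. Lean on these libraries where they do the work, as an engineer would, in place of code of your own. Each camera call takes 0.05 s, during which the arm holds its last target.

### The job

Load the steel carrier for dispatch: set the three capped specimen jars upright, each in the round well made for its size, and the shut slide box, lid up, in the long slot, all sitting fully down. Put things down rather than dropping them, and leave the two open jars standing where they are.

Things in the scene. Friction and masses are not known exactly. Their poses are not given: they have to be found in the camera images.
- jar_large: large capped specimen jar, loose, standing upright: round milky-white plastic jar closed with a white ribbed screw cap, flat on top. Cap diameter 58 mm (body 2 mm less), total height 72 mm of which the cap is the top 16 mm. Origin: centre of the underside; z up along the axis.
- jar_medium: medium capped specimen jar, loose, standing upright: round milky-white plastic jar closed with a white ribbed screw cap, flat on top. Cap diameter 44 mm (body 2 mm less), total height 60 mm of which the cap is the top 14 mm. Origin: centre of the underside; z up along the axis.
- jar_small: small capped specimen jar, loose, standing upright: round milky-white plastic jar closed with a white ribbed screw cap, flat on top. Cap diameter 32 mm (body 2 mm less), total height 50 mm of which the cap is the top 13 mm. Origin: centre of the underside; z up along the axis.
- slide_box: shut flat-topped box for microscope slides, loose, lying lid up: grey lower half, white lid with a paper label, 80 mm long (its x), 26 mm wide (its y), 32 mm high. Origin: centre of the underside; z up. The lid does not open. Either end may go first.
- insert_large: fixed dark grey carrier insert with one round well, 72 mm across and 18 mm deep, for the large jar (7 mm to spare all round). Block 104 mm (its x) x 82 mm (its y), 24 mm high. Origin: centre of the underside, on the well's axis, z up; a seated jar's underside is 6 mm above it. The four inserts fill the carrier two by two, in changing order, all at one yaw.
- insert_medium: fixed dark grey carrier insert with one round well, 58 mm across and 18 mm deep, for the medium jar (7 mm to spare all round). Block 104 mm (its x) x 82 mm (its y), 24 mm high. Origin: centre of the underside, on the well's axis, z up; a seated jar's underside is 6 mm above it. Inserts are 106 mm apart along their x and 84 mm along their y.
- insert_small: fixed dark grey carrier insert with one round well, 46 mm across and 18 mm deep, for the small jar (7 mm to spare all round). Block 104 mm (its x) x 82 mm (its y), 24 mm high. Origin: centre of the underside, on the well's axis, z up; a seated jar's underside is 6 mm above it. Carrier: fixed steel tray 220 x 176 mm, walls 14 mm high.
- insert_slot: fixed dark grey insert block of the carrier, like the others (104 x 82 mm, 24 mm high), with one rectangular slot for the slide box: 93 mm long (its x), 40 mm wide (its y), 12 mm deep, in the middle, so the seated box's underside is 12 mm above the origin. Origin: centre of the block's underside; z up.
- open_large: large open jar, loose, upright and empty: the same milky-white jar without its cap, one looks down into it. Outer diameter 56 mm, 70 mm high. Not part of the dispatch. Origin: centre of the underside; z up.
- open_medium: medium open jar, loose, upright and empty: the same milky-white jar without its cap, one looks down into it. Outer diameter 42 mm, 58 mm high. Not part of the dispatch. Origin: centre of the underside; z up.
Not all that is in view belongs to the job. What is shaped like the insert_medium but pink or yellow is not meant.

How it is judged (in metres and radians):
At the end, for the whole second after the job is handed in: Each capped jar is upright in its own well, the slide box lid up in the slot: within 10 mm of the middle, underside within 4 mm of floor height, tilt under 0.12 rad (box in line within 0.35 rad), released, at rest. Both open jars upright, at rest, within 20 mm of their start (horizontal distance between jar_large and insert_large below 0.01 m and z of jar_large in the frame of insert_large between 0.002 and 0.01 m and angle between each of jar_large, jar_medium, jar_small, slide_box, open_large, open_medium's own z axis and vertical below 0.12 rad and linear speed of each of jar_large, jar_medium, jar_small, slide_box, open_large, open_medium below 0.02 m/s and contact force between each of jar_large, jar_medium, jar_small, slide_box and the fingers below 0.05 N and horizontal distance between jar_medium and insert_medium below 0.01 m and z of jar_medium in the frame of insert_medium between 0.002 and 0.01 m and horizontal distance between jar_small and insert_small below 0.01 m and z of jar_small in the frame of insert_small between 0.002 and 0.01 m and horizontal distance between slide_box and insert_slot below 0.01 m and z of slide_box in the frame of insert_slot between 0.008 and 0.016 m and angle between the x axis of slide_box and the x axis of insert_slot, either way round below 0.35 rad and distance of each of open_large, open_medium from where it was at the start of the episode below 0.02 m); the robot touches nothing.
It fails at once if an open jar is shifted more than 30 mm, lifted or tipped (distance of any of open_large, open_medium from where it was at the start of the episode above 0.03 m or angle between any of open_large, open_medium's own z axis and vertical above 0.5 rad).
It fails at once if the jar large is let go in the air and falls (30 mm or more above its seat) (contact force between jar_large and anything else below 0.001 N and height (world z) of jar_large above 0.039 m).
It fails at once if the jar medium is let go in the air and falls (30 mm or more above its seat) (contact force between jar_medium and anything else below 0.001 N and height (world z) of jar_medium above 0.039 m).
It fails at once if the jar small is let go in the air and falls (30 mm or more above its seat) (contact force between jar_small and anything else below 0.001 N and height (world z) of jar_small above 0.039 m).
It fails at once if the slide box is let go in the air and falls (30 mm or more above its seat) (contact force between slide_box and anything else below 0.001 N and height (world z) of slide_box above 0.045 m).
It also fails if it takes over 112 s, if anything falls off the work surface, if the arm or the gripper's body presses on something with over 40 N, if the wrist force passes 120 N, or if a joint passes its speed limit or range.

## Working session

There is one attempt and no reset: what is moved stays moved. The work goes in short steps, each a Python script; the robot and the scene stay as the last script left them, time stands still between calls to the robot, and variables do not carry over. Pictures are saved under pics/ and viewed, and the job is handed in when it is done.

```bash
ls; mkdir -p pics; python3 - <<'E'
from cell import *
import cv2, json, numpy as np
s=sense(); print({k:np.round(v,3).tolist() for k,v in s.items()})
for n in ["top","side","wrist"]:
    p=camera_params(n); print(n,{k:(np.round(v,4).tolist()) for k,v in p.items()})
    im=grab_frame(n); cv2.imwrite(f"pics/{n}0.png",im[:,:,::-1])
E
```

```text
pics
{'clock': 0.0, 'joint_pos': [-74.946, 27.376, 1.279, 89.179, -0.659, 63.558, -4.761], 'qvel': [0.003, 0.033, -0.087, 0.002, -0.012, 0.009, -0.04], 'effort': [-0.0, -59.645, 1.608, -28.119, 0.012, 0.009, 0.0], 'tcp_pos': [0.244, 0.629, 0.255], 'orientation': [179.993, 0.105, 68.755], 'force': [0.957, -0.375, -0.211], 'torque': [-0.025, -0.016, 0.005], 'width': 0.085}
top {'fx': 609.6533, 'fy': 609.6533, 'cx': 317.3638, 'cy': 234.1815, 'camera_from_world': [[0.0101, -0.9999, 0.0003, 0.0495], [0.9807, 0.01, 0.1953, -0.4586], [-0.1953, -0.0017, 0.9807, -1.4595], [0.0, 0.0, 0.0, 1.0]]}
side {'fx': 526.0802, 'fy': 526.0802, 'cx': 312.2655, 'cy': 236.8866, 'camera_from_world': [[0.9694, -0.2447, -0.02, -0.4364], [0.1316, 0.4489, 0.8839, -0.1399], [-0.2073, -0.8594, 0.4673, -1.2853], [0.0, 0.0, 0.0, 1.0]]}
wrist {'fx': 354.0378, 'fy': 354.0378, 'cx': 315.0721, 'cy': 240.2233, 'camera_from_world': [[0.3623, 0.932, -0.0026, -0.6734], [-0.8955, 0.3474, -0.2783, 0.0365], [-0.2585, 0.1032, 0.9605, -0.3803], [0.0, 0.0, 0.0, 1.0]]}
```

View pics/top0.png

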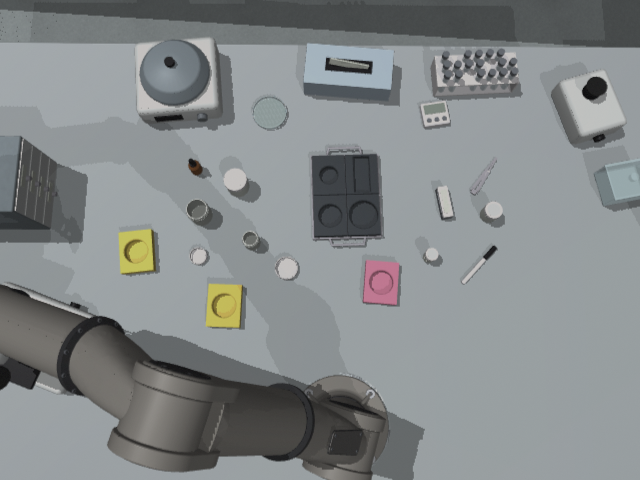

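View pics/side0.png

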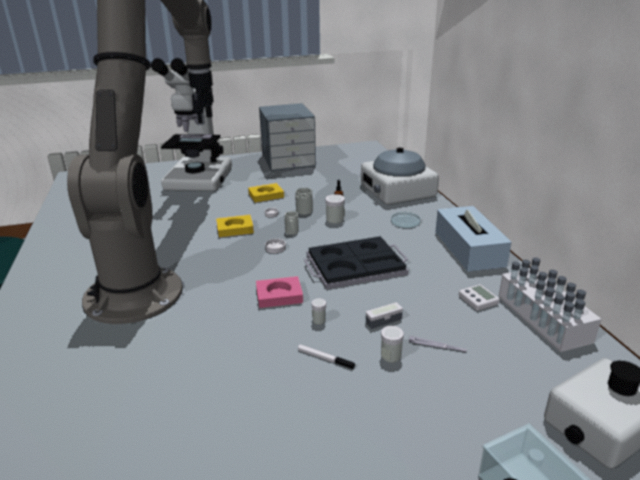

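View pics/wrist0.png

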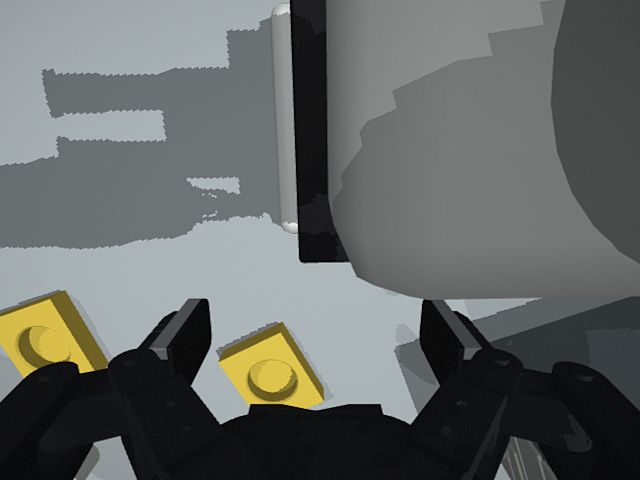

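```bash
python3 - <<'E'
import cv2
im=cv2.imread("pics/top0.png")
cv2.imwrite("pics/c1.png",cv2.resize(im[145:290,170:330],None,fx=5,fy=4.1*5/4.1*0.82,interpolation=cv2.INTER_CUBIC) if 0 else cv2.resize(im[145:290,170:330],None,fx=4,fy=4,interpolation=cv2.INTER_CUBIC))
cv2.imwrite("pics/c2.png",cv2.resize(im[140:290,300:510],None,fx=3.8,fy=3.8,interpolation=cv2.INTER_CUBIC))
E
```

```text
(no output)
```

View pics/c1.png

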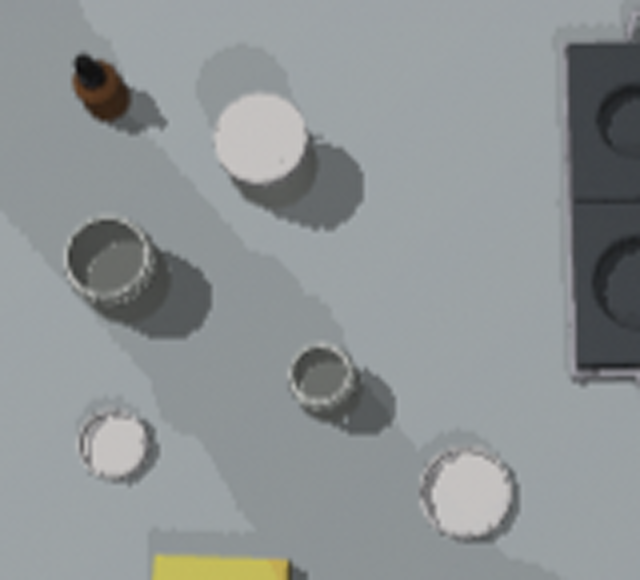

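View pics/c2.png

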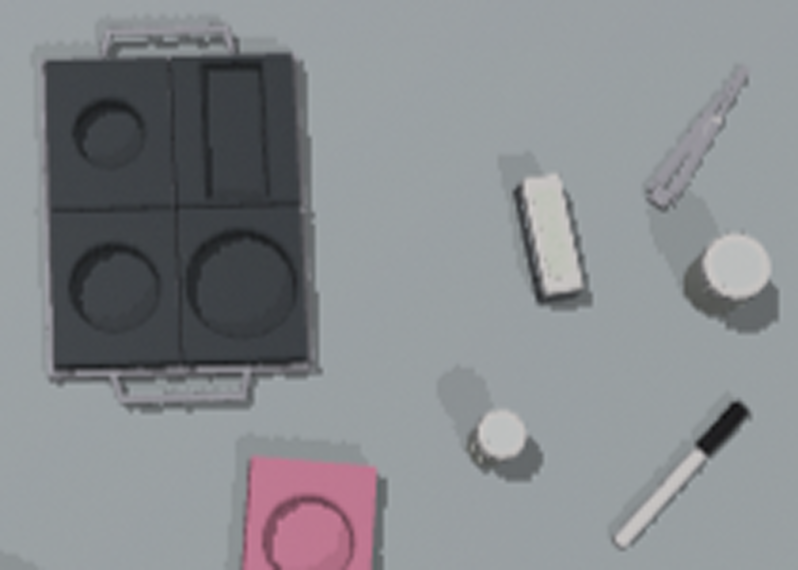

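Top view candidates:
- **Jars:** the white discs at (235,180), (493,211) and (432,254) are tall capped jars, large, medium and small by their sizes and shadows.
- **Not jars to load:** (199,256) and (287,268) are low loose caps, and (198,211) and (251,240) are the open jars.
- **Slide box:** (446,202). The pen at (480,265) and the forceps are not it.
- **Carrier:** dark at (346,195), with the small well top-left, slot top-right, medium well bottom-left and large well bottom-right. The pink (381,283) and yellow (136,251), (224,305) blocks are decoys.

```bash
cat > h.py <<'E'
from cell import *
import cv2, numpy as np
from scipy.optimize import least_squares
def proj(p,P):
    P=np.atleast_2d(P); M=np.array(p["camera_from_world"]); c=P@M[:3,:3].T+M[:3,3]
    return np.c_[p["fx"]*c[:,0]/-c[:,2]+p["cx"], p["fy"]*-c[:,1]/-c[:,2]+p["cy"]]
def back(p,uv,z):
    uv=np.atleast_2d(uv).astype(float); M=np.array(p["camera_from_world"]); R=M[:3,:3]; o=-R.T@M[:3,3]
    d=np.c_[(uv[:,0]-p["cx"])/p["fx"],-(uv[:,1]-p["cy"])/p["fy"],-np.ones(len(uv))]@R
    return o+d*((z-o[2])/d[:,2])[:,None]
def rectfit(p,uv,L,W,z,yaw0):
    """uv any order -> centre,yaw; matched by nearest corner"""
    w=back(p,uv,z)[:,:2]; c0=w.mean(0)
    def cor(q):
        R=np.array([[np.cos(q[2]),-np.sin(q[2])],[np.sin(q[2]),np.cos(q[2])]])
        return q[:2]+np.array([[1,1],[1,-1],[-1,-1],[-1,1]])/2*[L,W]@R.T
    def f(q):
        C=cor(q); D=np.linalg.norm(w[:,None]-C[None],axis=2); i=D.argmin(1); return (w-C[i]).ravel()
    r=least_squares(f,[*c0,np.radians(yaw0)]); return r.x[:2],np.degrees(r.x[2]),np.sqrt(2*r.cost/len(uv))
def full(uv,s,off): return (np.array(uv,float)+.5)/s-.5+np.array(off)
E
python3 - <<'E'
from h import *
p=camera_params("top"); np.set_printoptions(precision=4,suppress=True)
o2=(300,140)
print("carrier",rectfit(p,full([(46,61),(292,55),(308,360),(55,366)],3.8,o2),.210,.166,.027,0))
for n,uv in dict(small=(108,133),medium=(116,287),large=(242,285)).items(): print("well",n,back(p,full(uv,3.8,o2),.027)[0])
print("slot",rectfit(p,full([(204,66),(265,66),(268,196),(208,196)],3.8,o2),.093,.040,.027,0))
print("box",rectfit(p,full([(516,183),(556,173),(583,287),(543,297)],3.8,o2),.08,.026,.032,10))
print("jl",back(p,full((262,138),4,(170,145)),.072)); print("jm",back(p,full((736,266),3.8,o2),.06)); print("js",back(p,full((501,433),3.8,o2),.05))
print("ol",back(p,full((109,259),4,(170,145)),.07)); print("om",back(p,full((322,376),4,(170,145)),.058))
E
```

```text
carrier (array([ 0.5649, -0.0166]), np.float64(2.2073350006790053), np.float64(0.000401584636247086))
well small [0.6167 0.0285 0.027 ]
well medium [0.5108 0.0225 0.027 ]
well large [ 0.513  -0.0609  0.027 ]
slot (array([ 0.6192, -0.0575]), np.float64(1.140835099186389), np.float64(0.0012429204083399049))
box (array([ 0.5481, -0.2643]), np.float64(11.658657932346367), np.float64(0.0012098535479145947))
jl [[0.5892 0.2584 0.072 ]]
jm [[ 0.5212 -0.3787  0.06  ]]
js [[ 0.4116 -0.2253  0.05  ]]
ol [[0.512  0.3494 0.07  ]]
om [[0.4428 0.2182 0.058 ]]
```

```bash
python3 - <<'E'
from h import *
np.set_printoptions(precision=1,suppress=True)
for n,x,y,yaws in [("box",.5481,-.2643,(101.66,-78.34)),("slot",.6195,-.0566,(92.2,-87.8)),("js",.4116,-.2253,(0,-45,-90,90,180)),("jm",.5212,-.3787,(0,-45,-90,90,180)),("jl",.5892,.2584,(50,-130,0,180)),("small",.6163,.0274,(2.2,-177.8)),("large",.5135,-.0606,(2.2,-177.8)),("med",.5103,.0234,(2.2,-177.8))]:
    for w in yaws:
        for z in (.2,.06):
            q=ik([x,y,z],[180,0,w]); print(n,w,z,None if q is None else np.array(q))
E
```

```text
box 101.66 0.2 [-14.8  31.9  48.7 104.1 -28.3  57.  147.2]
box 101.66 0.06 [  3.4  37.   22.3 107.6 -21.1  39.4 139.8]
box -78.34 0.2 [-14.8  31.9  48.7 104.1 -28.3  57.  -32.8]
box -78.34 0.06 [-18.4  51.3  57.3 109.  -55.4  53.  -11.4]
slot 92.2 0.2 [-19.7  27.3  26.  101.2 -14.3  54.7 104.3]
slot 92.2 0.06 [-10.5  36.6  13.6 105.2 -12.7  39.6 102.5]
slot -87.8 0.2 [-34.   32.9  47.6 102.1 -28.3  57.7 -63.1]
slot -87.8 0.06 [-27.3  42.3  37.9 106.4 -36.4  44.1 -57.2]
js 0 0.2 [-10.7  13.5  36.9 121.6 -10.9  48.   32.8]
js 0 0.06 [ -8.4  31.   37.  127.  -35.4  32.4  55.4]
js -45 0.2 [-21.6  16.2  50.9 122.1 -16.8  48.7  -5.6]
js -45 0.06 [ -4.1  29.4  31.3 126.8 -29.7  31.    4.8]
js -90 0.2 [-20.4  15.8  49.3 122.1 -16.   48.6 -51.4]
js -90 0.06 [-16.3  35.7  48.4 127.4 -46.8  36.7 -23.4]
js 90 0.2 [-29.6  20.6  62.6 122.5 -24.   50.3 137.3]
js 90 0.06 [ -3.2  29.1  30.1 126.7 -28.5  30.7 138.7]
js 180 0.2 [ -35.5   28.7   74.5  122.6  -34.7   54.5 -121.1]
js 180 0.06 [-28.6  55.1  72.2 128.  -69.2  56.7 -92.5]
jm 0 0.2 [ -0.9  34.5  45.7  98.9 -28.3  58.8  54.9]
jm 0 0.06 [  8.9 
[... 979 characters left out ...]
-18.7  55.1  10.6]
small 2.2 0.06 [-28.7  38.9  28.2 106.7 -26.8  41.1  17. ]
small -177.8 0.2 [ -53.4   47.3   72.8  103.4  -49.1   68.3 -142.8]
small -177.8 0.06 [ -1.   35.9  -9.9 104.7   9.   40.2 166.3]
large 2.2 0.2 [-34.5  20.   42.5 115.9 -17.4  50.4  19.7]
large 2.2 0.06 [-20.5  31.4  25.8 120.3 -24.3  33.3  24.8]
large -177.8 0.2 [ -52.5   35.8   73.6  116.7  -40.8   59.2 -136.3]
large -177.8 0.06 [ -48.1   58.3   72.2  121.7  -69.    60.1 -114.9]
med 2.2 0.2 [-37.3  17.6  33.4 116.4 -12.6  49.5   5.4]
med 2.2 0.06 [-27.6  30.3  22.6 121.  -21.2  32.5  12.5]
med -177.8 0.2 [ -62.4   35.    73.7  117.5  -40.2   58.6 -146.1]
med -177.8 0.06 [ -3.6  28.6  -7.5 119.3   6.7  32.4 166.4]
```

```bash
python3 - <<'E'
from h import *
movep([.53,-.27,.25],[180,0,-78.34]); p=camera_params("wrist"); im=grab_frame("wrist"); cv2.imwrite("pics/w1.png",im[:,:,::-1])
import pickle; pickle.dump(p,open("pics/w1.pkl","wb"))
print(sense()["clock"],proj(p,[[.5481,-.2643,.032],[.4116,-.2253,.05],[.5212,-.3787,.06]]), sense()["joint_pos"])
M=np.array(p["camera_from_world"]);print(-M[:3,:3].T@M[:3,3])
E
```

```text
3.4917 [[313.49031491 194.42954732]
 [247.78073758 322.06941783]
 [429.70726796 253.1458805 ]] [-15.4174868   26.571683    49.4601802  103.22209637 -22.92602695
  60.82635808 -35.74318101]
[ 0.5994979  -0.25501494  0.36813025]
```

View pics/w1.png

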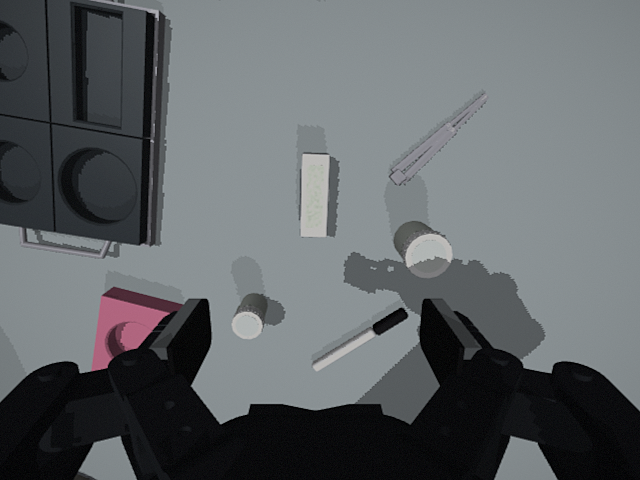

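```bash
python3 - <<'E'
import cv2
im=cv2.imread("pics/w1.png")
cv2.imwrite("pics/w1c.png",cv2.resize(im[140:350,220:470],None,fx=3,fy=2.8*3/2.8*0.95 if 0 else 3,interpolation=cv2.INTER_CUBIC)[:600])
E
```

```text
(no output)
```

View pics/w1c.png

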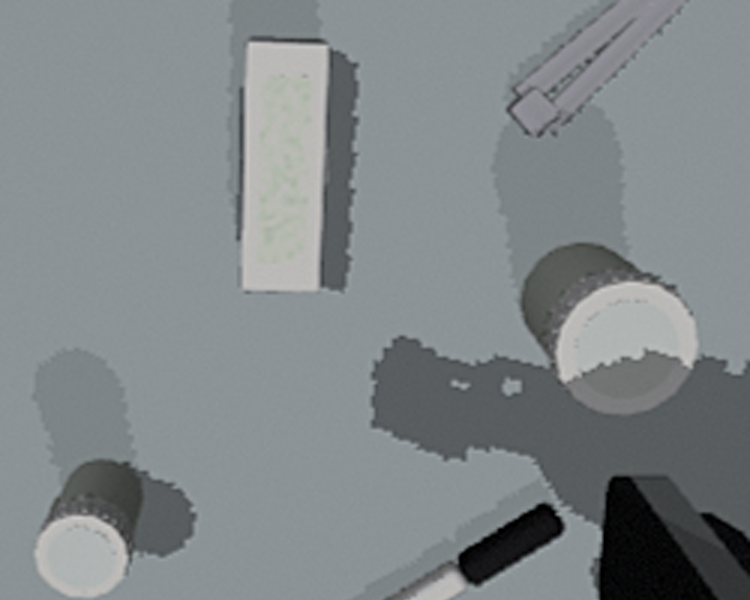

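```bash
python3 - <<'E'
from h import *
import pickle; p=pickle.load(open("pics/w1.pkl","rb")); o=(220,140)
print("box",rectfit(p,full([(247,40),(329,43),(320,291),(242,289)],3,o),.08,.026,.032,10))
print(back(p,full((82.5,557),3,o),.05),back(p,full((626.5,347.5),3,o),.06))
print("car",rectfit(p,[],1,1,1,0) if 0 else "")
E
```

```text
box (array([ 0.54655996, -0.26556958]), np.float64(10.108558802328993), np.float64(0.0004292787160199312))
[[ 0.40784652 -0.22525179  0.05      ]] [[ 0.51878947 -0.37827947  0.06      ]]
car
```

```bash
python3 - <<'E'
from h import *
movep([.5473,-.265,.12],[180,0,-79.7])
print(servo_line([.5473,-.265,.041],0.1,f_stop=15))
command_gripper(0.0); s=sense(); print(s["width"],s["tcp_pos"],s["force"],s["clock"])
cv2.imwrite("pics/s2.png",grab_frame("side")[:,:,::-1])
servo_line([.5473,-.265,.13],0.1); s=sense(); print(s["width"],s["tcp_pos"],s["force"],s["clock"])
cv2.imwrite("pics/w2.png",grab_frame("wrist")[:,:,::-1])
im=cv2.imread("pics/s2.png"); cv2.imwrite("pics/s2c.png",cv2.resize(im[250:360,310:450],None,fx=5,fy=5,interpolation=cv2.INTER_CUBIC))
E
```

```text
False
0.024403220992941437 [ 0.54763874 -0.26522948  0.04145932] [0.29457568 0.07144564 4.22154639] 5.6
0.024510224238988375 [ 0.54692141 -0.26463782  0.12936526] [ 0.563443   -0.63267018 -1.59402311] 6.6917
```

View pics/s2c.png

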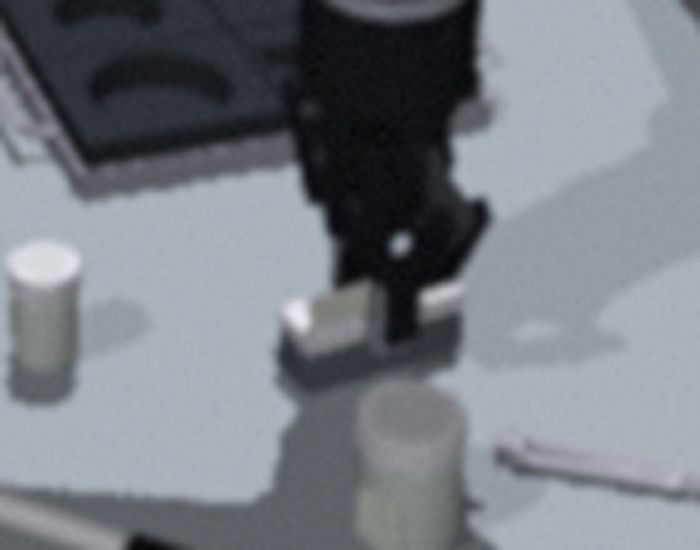

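View pics/w2.png

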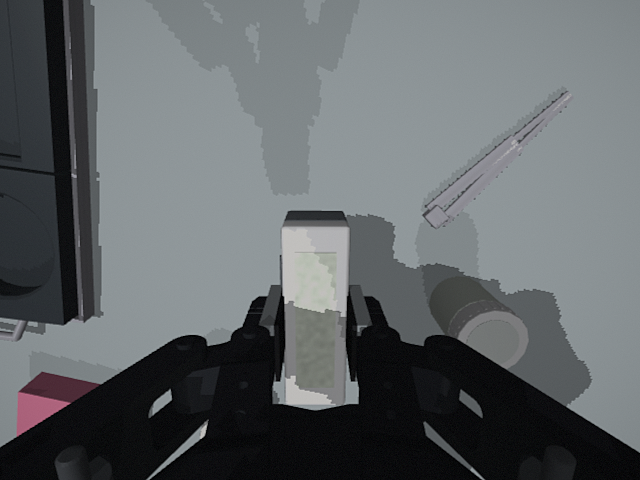

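```bash
python3 - <<'E'
from h import *
im=cv2.imread("pics/w2.png"); cv2.imwrite("pics/w2c.png",cv2.resize(im[200:420,230:400],None,fx=2.7,fy=2.7,interpolation=cv2.INTER_CUBIC))
p=camera_params("wrist"); w=back(p,[(282,226),(349,226),(345,404),(286,404)],.1205); print(w); t=np.array(sense()["tcp_pos"])
u=np.array([np.cos(np.radians(10.3)),np.sin(np.radians(10.3))]); print((w[:,:2]-t[:2])@u,(w[:,:2]-t[:2])@[-u[1],u[0]])
E
```

```text
[[ 0.58308869 -0.24595275  0.1205    ]
 [ 0.58751275 -0.27028311  0.1205    ]
 [ 0.50974022 -0.28482833  0.1205    ]
 [ 0.50518346 -0.25976899  0.1205    ]]
[ 0.03896488  0.03896732 -0.04015262 -0.04015528] [ 0.01193787 -0.01279145 -0.01319637  0.0122739 ]
```

View pics/w2c.png

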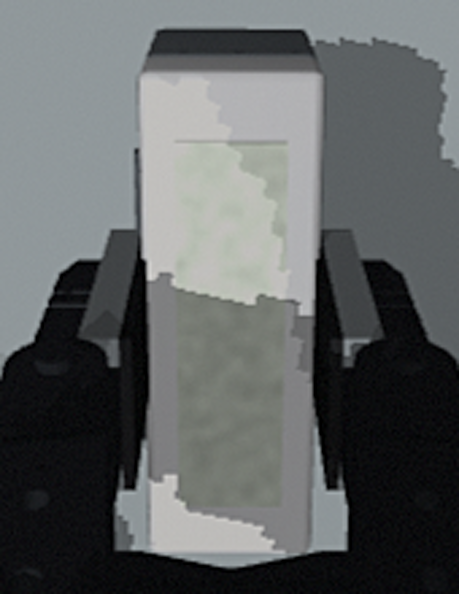

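```bash
python3 - <<'E'
from h import *
movep([.62,-.0566,.13],[180,0,-87.8])
servo_line([.62,-.0566,.075],0.1)
print(servo_line([.62,-.0566,.0555],0.03,f_stop=8)); s=sense(); print(s["width"],s["tcp_pos"],s["force"],s["clock"])
cv2.imwrite("pics/w3.png",grab_frame("wrist")[:,:,::-1])
im=grab_frame("side")[:,:,::-1];cv2.imwrite("pics/s3.png",cv2.resize(im[200:310,290:430],None,fx=5,fy=5,interpolation=cv2.INTER_CUBIC))
E
```

```text
True
0.02459391159253754 [ 0.61970284 -0.05642864  0.05645715] [-0.69606832  0.98154632  4.9782702 ] 8.925
```

View pics/w3.png

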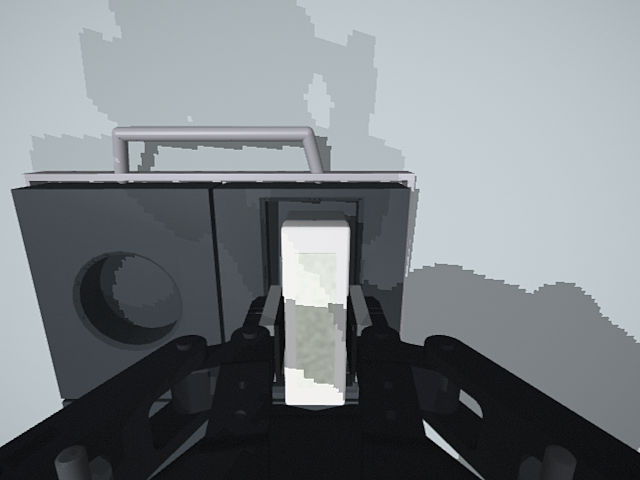

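View pics/s3.png

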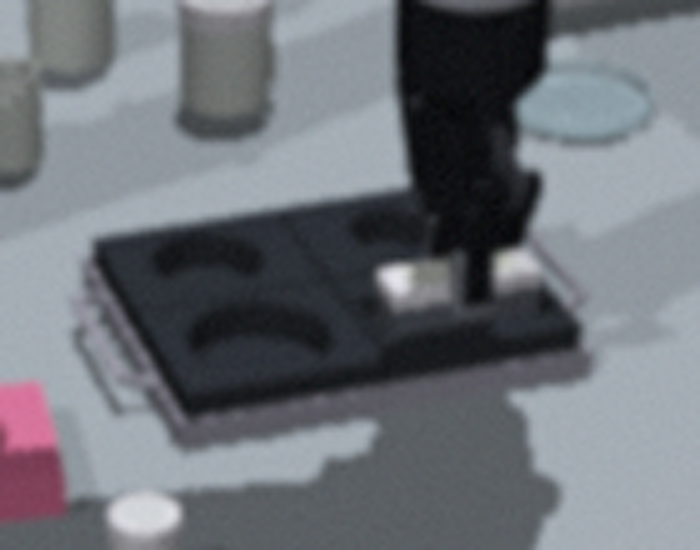

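```bash
python3 - <<'E'
from h import *
command_gripper(0.085); s=sense(); print(s["width"],s["force"])
servo_line([.6197,-.0564,.13],0.12)
cv2.imwrite("pics/w4.png",grab_frame("wrist")[:,:,::-1])
movep([.4095,-.2253,.14],[180,0,0])
print(servo_line([.4095,-.2253,.048],0.1,f_stop=12))
command_gripper(0.0); s=sense(); print(s["width"],s["tcp_pos"],s["force"],s["clock"])
cv2.imwrite("pics/s5.png",grab_frame("side")[:,:,::-1])
servo_line([.4095,-.2253,.15],0.12); s=sense(); print(s["width"],s["tcp_pos"],s["force"],s["clock"])
cv2.imwrite("pics/w5.png",grab_frame("wrist")[:,:,::-1])
E
```

```text
0.08490764630522384 [ 0.27711906 -0.28611379 -0.65196517]
False
0.03016462101612289 [ 0.40963468 -0.22540654  0.04839353] [-1.08456089  1.01065746  4.62845636] 13.5167
0.02994665813367773 [ 0.409051   -0.22501712  0.14942737] [ 0.13171001  0.00155152 -0.72353113] 14.5667
```

View pics/w4.png

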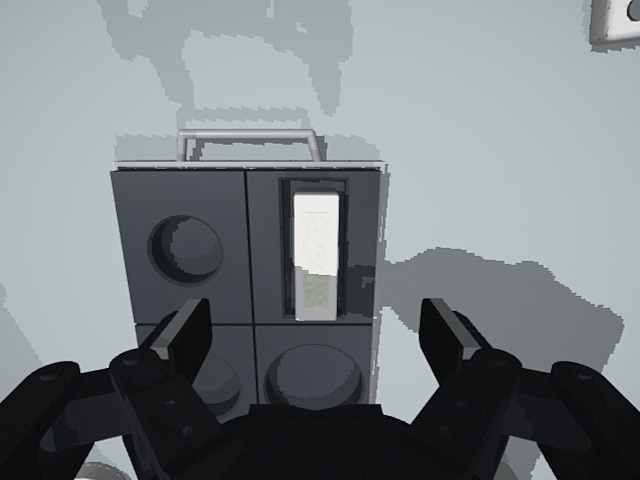

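View pics/w5.png

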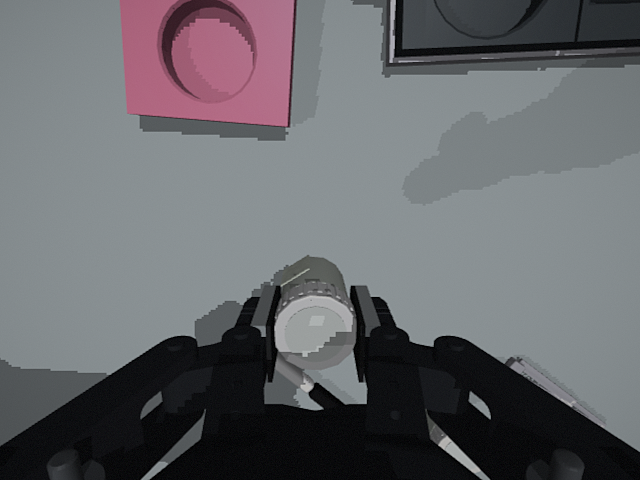

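```bash
python3 - <<'E'
from h import *
movep([.6163,.0274,.15],[180,0,2.2])
servo_line([.6163,.0274,.08],0.12)
cv2.imwrite("pics/w6.png",grab_frame("wrist")[:,:,::-1])
print(servo_line([.6163,.0274,.0560],0.03,f_stop=8)); s=sense(); print(s["width"],s["tcp_pos"],s["force"],s["clock"])
cv2.imwrite("pics/w7.png",grab_frame("wrist")[:,:,::-1])
E
```

```text
True
0.030219613635049623 [0.61595607 0.02737569 0.05747324] [-0.66516803 -0.8765966   5.00202414] 17.3583
```

View pics/w7.png

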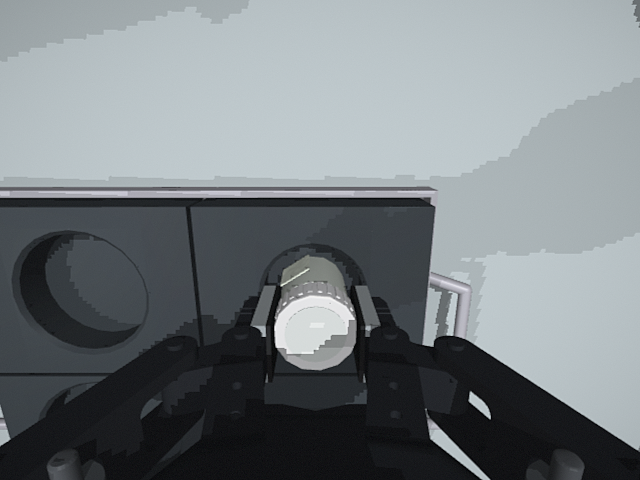

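Seated at the expected height (TCP 0.0575, with the jar in the small well at (315,310)). I'll release it and pick the medium jar.

```bash
python3 - <<'E'
from h import *
command_gripper(0.085)
servo_line([.616,.0274,.16],0.12)
cv2.imwrite("pics/w8.png",grab_frame("wrist")[:,:,::-1])
movep([.520,-.3785,.16],[180,0,0])
print(servo_line([.520,-.3785,.057],0.1,f_stop=12))
command_gripper(0.0); s=sense(); print(s["width"],s["tcp_pos"],s["force"],s["clock"])
servo_line([.520,-.3785,.16],0.12); s=sense(); print(s["width"],s["tcp_pos"],s["force"],s["clock"])
cv2.imwrite("pics/w9.png",grab_frame("wrist")[:,:,::-1])
E
```

```text
False
0.042162878612756895 [ 0.52018364 -0.3787679   0.05764613] [-0.84947908  0.1676511   5.61696695] 22.25
0.04218575753871708 [ 0.51957222 -0.37803856  0.15913486] [-0.43271341  0.0808535  -0.35941988] 23.2583
```

View pics/w8.png

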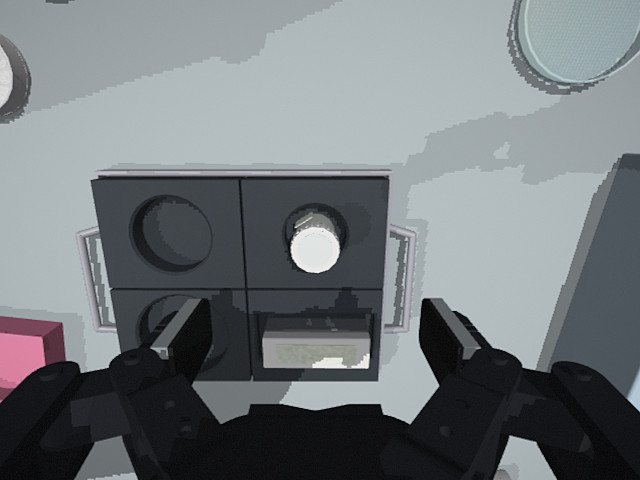

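View pics/w9.png

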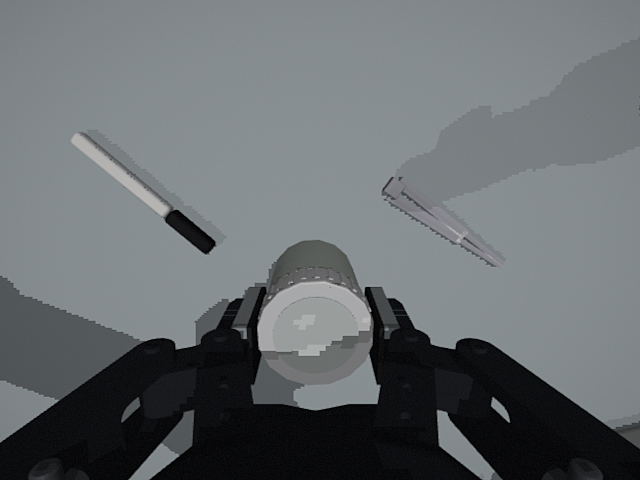

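Small jar and box are in place at (315,245) and (315,345). The medium jar is held. Next is the medium well.

```bash
python3 - <<'E'
from h import *
movep([.5105,.0232,.16],[180,0,2.2])
servo_line([.5105,.0232,.09],0.12)
print(servo_line([.5105,.0232,.0650],0.03,f_stop=8)); s=sense(); print(s["width"],s["tcp_pos"],s["force"],s["clock"])
cv2.imwrite("pics/w10.png",grab_frame("wrist")[:,:,::-1])
E
```

```text
True
0.04219271534191585 [0.51021776 0.02315294 0.06661091] [-1.22753515 -0.03196613  7.13934632] 26.275
```

View pics/w10.png

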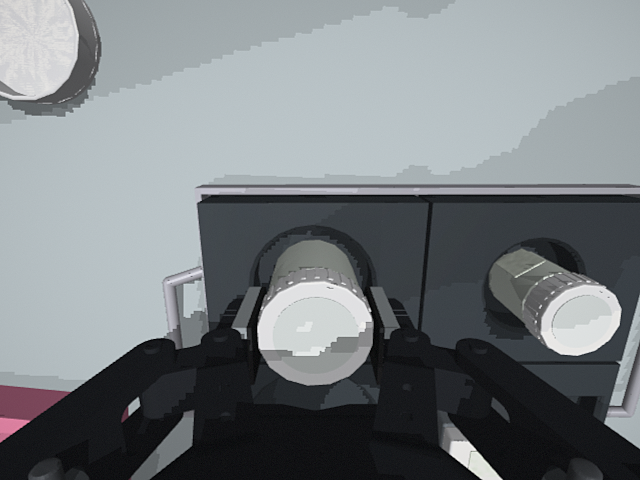

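```bash
python3 - <<'E'
from h import *
import pickle
command_gripper(0.085)
servo_line([.5102,.0232,.18],0.12)
cv2.imwrite("pics/w11.png",grab_frame("wrist")[:,:,::-1])
movep([.57,.235,.26],[180,0,20]); wait(0.2)
p=camera_params("wrist"); pickle.dump(p,open("pics/w12.pkl","wb")); im=grab_frame("wrist"); cv2.imwrite("pics/w12.png",im[:,:,::-1])
print(proj(p,[.5892,.2584,.072]),sense()["clock"])
E
```

```text
[[346.65876996 200.53859479]] 29.1583
```

View pics/w11.png

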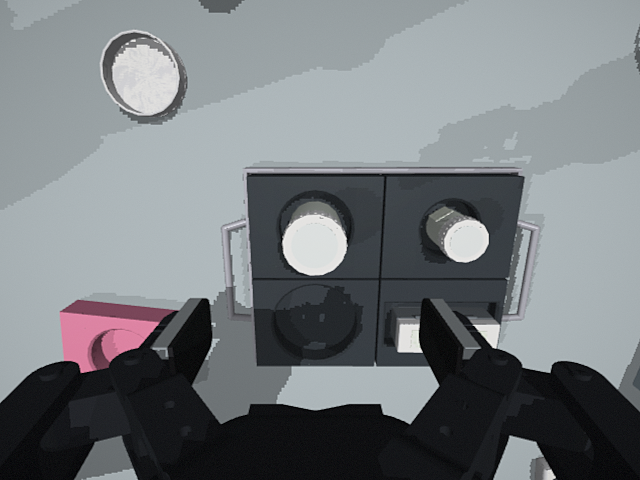

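View pics/w12.png

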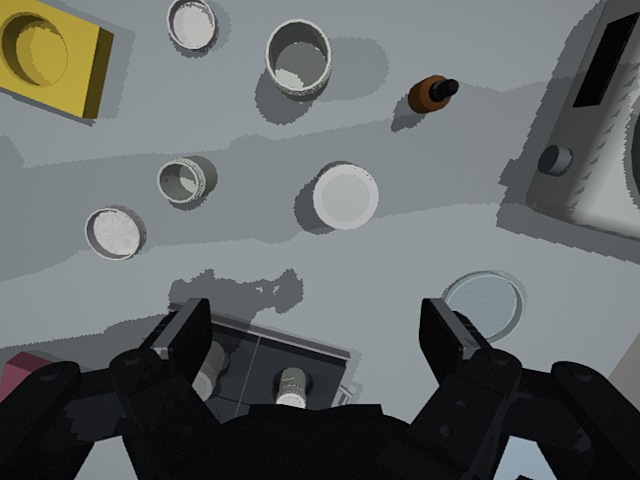

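```bash
python3 - <<'E'
from h import *
import pickle
p=pickle.load(open("pics/w12.pkl","rb")); w=back(p,[346,197],.072)[0]; print(w)
c=(w[:2]+[.5892,.2584])/2; print(c)
movep([*c,.18],[180,0,40])
print(servo_line([*c,.066],0.1,f_stop=12))
command_gripper(0.0); s=sense(); print(s["width"],s["tcp_pos"],s["force"],s["clock"])
cv2.imwrite("pics/s13.png",grab_frame("side")[:,:,::-1])
servo_line([*c,.19],0.12); s=sense(); print(s["width"],s["tcp_pos"],s["force"],s["clock"])
cv2.imwrite("pics/w13.png",grab_frame("wrist")[:,:,::-1])
pickle.dump(camera_params("wrist"),open("pics/w13.pkl","wb"))
E
```

```text
[0.58753839 0.26109589 0.072     ]
[0.5883692  0.25974795]
False
0.056193426854902404 [0.58879561 0.25990854 0.06698488] [-1.84263582 -0.64208728  6.38128687] 31.2667
0.05612523291763935 [0.58777477 0.25952588 0.18901308] [-0.46724432 -0.3020135  -2.27020163] 32.5
```

View pics/w13.png

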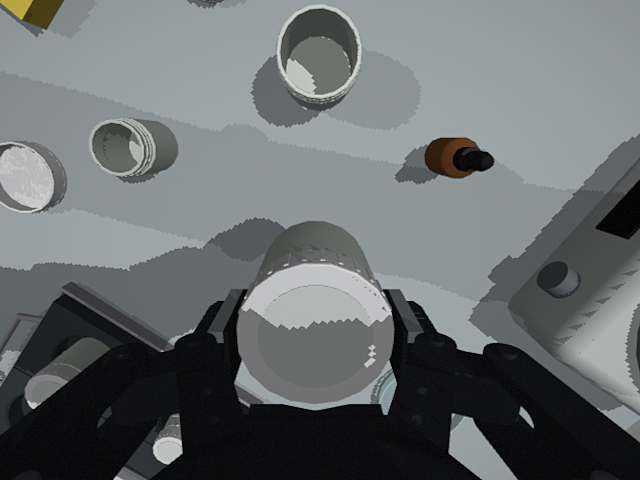

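```bash
python3 - <<'E'
from h import *
import pickle
p=pickle.load(open("pics/w13.pkl","rb")); print(back(p,[315,334],.194)[0], sense()["tcp_pos"])
T=[.5135,-.0606]
movep([*T,.19],[180,0,2.2])
servo_line([*T,.10],0.12)
print(servo_line([*T,.0740],0.03,f_stop=8)); s=sense(); print(s["width"],s["tcp_pos"],s["force"],s["clock"])
cv2.imwrite("pics/w14.png",grab_frame("wrist")[:,:,::-1])
E
```

```text
[0.58573795 0.26123504 0.194     ] [0.58779175 0.25951481 0.18892696]
True
0.056432274659209185 [ 0.51320492 -0.06054197  0.07593565] [-1.90192949  0.05290565  6.90489705] 35.4583
```

View pics/w14.png

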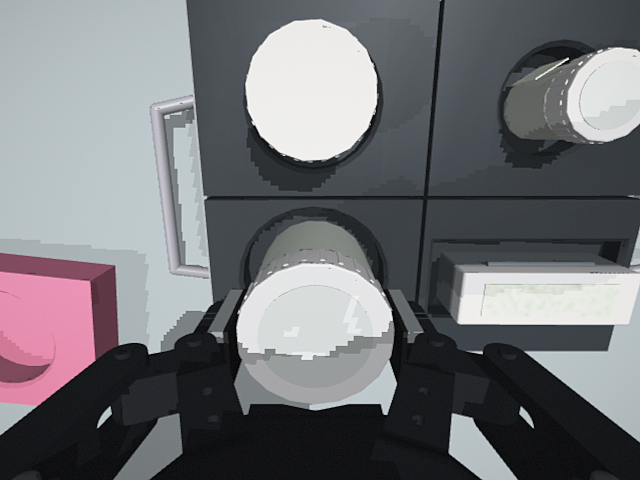

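```bash
python3 - <<'E'
from h import *
command_gripper(0.085)
servo_line([.5132,-.0605,.22],0.12)
cv2.imwrite("pics/w15.png",grab_frame("wrist")[:,:,::-1])
movep([.45,-.32,.30],[180,0,2.2]); wait(.3)
for n in ("top","side"):
    im=grab_frame(n)[:,:,::-1]; cv2.imwrite(f"pics/{n}16.png",im)
im=cv2.imread("pics/top16.png"); cv2.imwrite("pics/t16c.png",cv2.resize(im[140:260,180:400],None,fx=3.6,fy=3.6,interpolation=cv2.INTER_CUBIC))
cv2.imwrite("pics/t16d.png",cv2.resize(im[140:255,300:400],None,fx=5,fy=5,interpolation=cv2.INTER_CUBIC))
im=cv2.imread("pics/side16.png"); cv2.imwrite("pics/s16c.png",cv2.resize(im[170:300,260:430],None,fx=4.4,fy=4.4,interpolation=cv2.INTER_CUBIC))
s=sense(); print(s["clock"],s["force"])
E
```

```text
38.8 [-0.26628063 -0.42630065  0.38138424]
```

View pics/t16d.png

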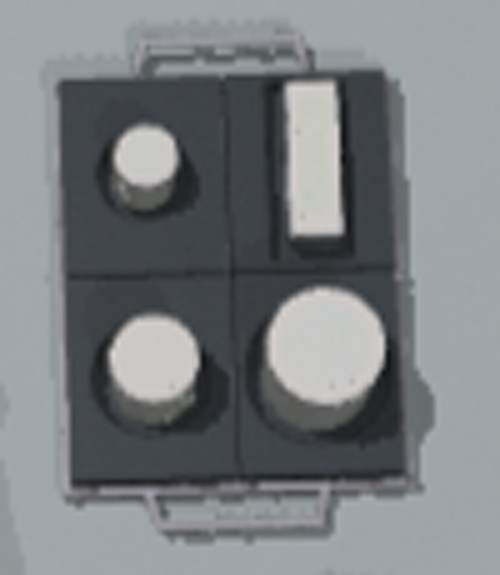

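View pics/s16c.png

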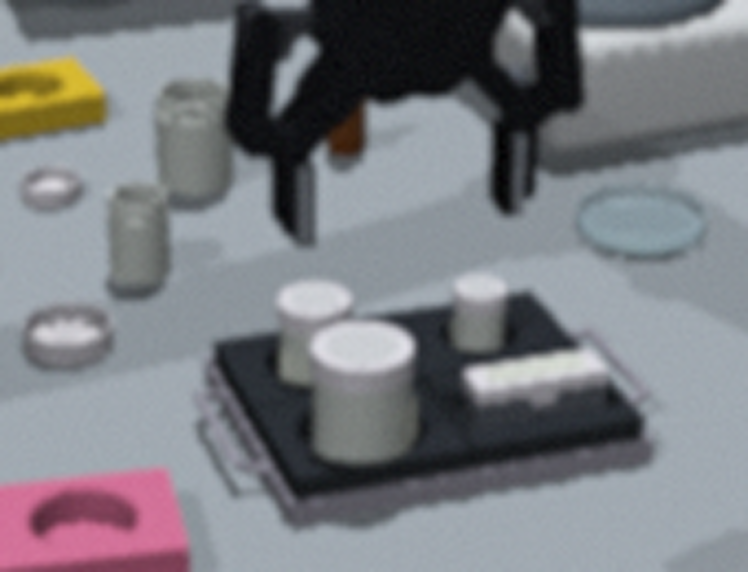

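View pics/top16.png

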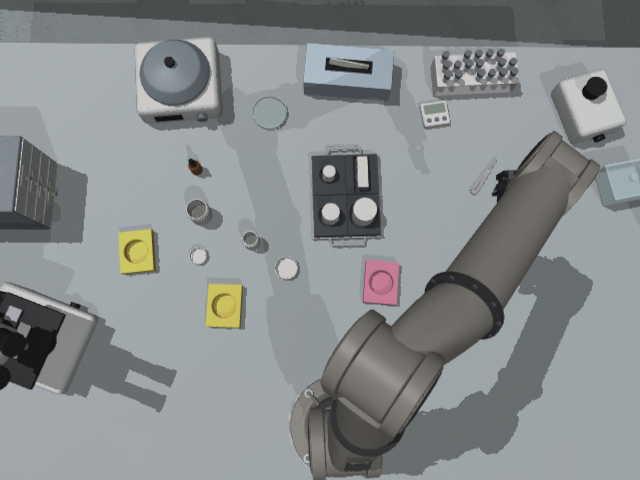

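```bash
python3 - <<'E'
from h import *
np.set_printoptions(precision=4,suppress=True)
p=camera_params("top"); o=(300,140); F=lambda a:full(a,5,o)
print(rectfit(p,F([(58,81),(384,69),(404,478),(72,486)]),.21,.166,.027,2))
c,y,_=rectfit(p,F([(285,83),(339,81),(345,237),(292,238)]),.08,.026,.047,2); print("box",c-[.6195,-.0566],y)
for n,uv,z,t in [("L",(325.5,346),.081,(.5135,-.0606)),("M",(154,359),.069,(.5103,.0234)),("S",(147,155),.059,(.6163,.0274))]: print(n,back(p,F(uv),z)[0,:2]-t)
print("ol",back(p,full((109,259),4,(170,145)),.07)); 
a=cv2.imread("pics/top0.png");b=cv2.imread("pics/top16.png")
cv2.imwrite("pics/cmp.png",cv2.resize(np.hstack([a[180:270,180:270],b[180:270,180:270]]),None,fx=4,fy=4))
E
```

```text
(array([ 0.5642, -0.016 ]), np.float64(2.3832272521906623), np.float64(0.001639264411608308))
box [ 0.0003 -0.0016] 2.0698544552536235
L [0.0015 0.0004]
M [ 0.0002 -0.0006]
S [ 0.0012 -0.0007]
ol [[0.512  0.3494 0.07  ]]
```

View pics/cmp.png

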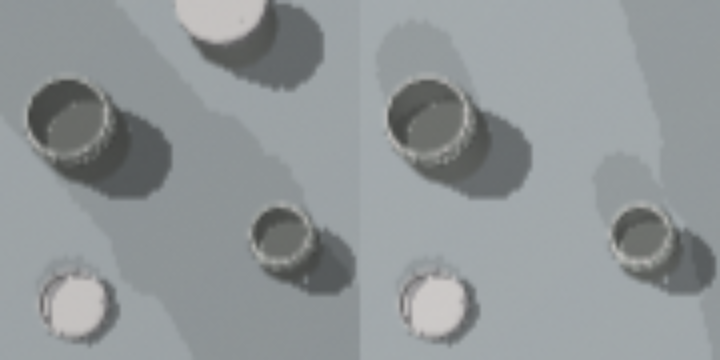

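All four items are within about 2 mm of centre, and the open jars haven't moved: the before and after crops match. I'm handing in.

```bash
python3 - <<'E'
from cell import *
print(finish_job(), sense()["clock"])
E
```

```text
the job is handed in; nothing more can be done
the job is handed in; nothing more can be done
```

The carrier is loaded and the job is handed in: slide box in the slot, and the small, medium and large capped jars each in their own well. The robot clock read 38.8 s at the last check before handing in, against the 112 s limit.

- **Seating:** each item was lowered until light contact, at the height expected for sitting fully down, and only then released.
- **Position:** in the last top-camera picture all four were within about 2 mm of the middle. The box was about 0.1–0.3° off the slot's direction.
- **Upright and clear:** the last side picture showed the jars upright and the box flat, lid up, with the gripper well away from everything.
- **Open jars:** both were in the same place in the before and after pictures.

No check failed. The largest disagreements were 3–4 mm between the top and wrist cameras on the small jar's position (along x), and about 2.6 mm between the large jar in the gripper and the grip centre. Neither mattered with 7 mm to spare in the wells.

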